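# Push the vial rack home into the meter's locating corner

### The arm

A 7-joint arm with a two-finger parallel gripper is mounted at the origin on the work surface. World frame = base frame: x ahead of the robot, y to its left, z up, the work surface at z = 0. Lengths are in m, angles in rad, forces in N, time in s.
With the tool pointing down it reaches from about 0.4 to 0.85 m from the base axis. Payload 10.4 kg.
Tool frame: the origin (TCP) lies at the very end of the fingers, on their centre line; the grasp point (between the pads) lies r.hold_point_z behind it (r.hold_point_z is the distance from the TCP to the grasp point, in m); z points along the fingers, y is the direction in which the jaws open and shut (so a half turn about z gives the same grasp; the last joint's range is limited). The gripper opens to 87 mm and grips with 3 to 60 N. Pads are 19 mm wide; open, the fingers measure 117 mm over their backs; the gripper's body (75 mm by 190 mm) begins 51 mm behind the grasp point.
Start: joints at [1.162, 0.332, -0.065, 1.46, 0.022, 1.35, -0.088], TCP at [0.235, -0.579, 0.223] pointing down, gripper open.
Joint ranges: [-2.6, 2.6], [-0.5, 2.12], [-1.47, 1.34], [0.16, 2.42], [-1.27, 4.41], [0.06, 2.06], [-2.6, 2.6]. Speed limits (rad/s): [2.22, 2.22, 2.79, 2.79, 3.14, 3.14, 3.14].

### API

Orientations are given as a unit quaternion [x, y, z, w].
In Python, from bench import r gives the robot as it stands.
- The arm moves only by the tool send_rows, never from a script. Its argument "commands" is a list of rows, each a list of 7 numbers: the shift along the world's x, y, z normalised to -1 to 1, where 1 is 0.03 m, then the turn, a rotation vector about the world's x, y, z normalised to -1 to 1, where 1 is 5 degrees, then the gripper command: -1 is fully open, 1 is shut, values between are in proportion. In form: [[tx, ty, tz, ax, ay, az, jaw], ...]. A call has 1 to 10 rows; each row shifts and turns the pose as measured when the row begins; what a row does not reach is not made up. A row lasts 1/12 s, in which the tool goes at most 41.7 mm and 7.16 degrees, less where a joint would pass 70% of its speed; a pose out of reach is approached as far as the arm can. A call with a number of a shift or a turn outside -1 to 1 is refused whole. A call with a gripper value outside its range is refused whole. The fingers move at their own pace and stop on an object; "grip_force" is the grip in N (left out, the last holds). Time passes only in rows, so rows that do not move let the fingers close. It gives the time, the measured TCP pose, the force and the opening at its end, in the units of the state.
- r.read_state(): the state, without advancing time (a new reading comes with each control period).
- r.camera(name): name is "side" or "top"; returns the picture (384x512x3 uint8, blue, green, red); there is no depth.
- r.calibration(name): a dict with "K" (3x3 intrinsics, pixels), "R" (3x3) and "t" (3): a world point X has camera coordinates R X + t. Camera axes: x right, y down, z forward; pixel columns grow to the right and rows downward; lengths in m; the calibration is good to about 2 mm. A picture is of the moment at which its call begins. calibration takes no time and is no camera call.
- r.close_job(): hands the job in, once; it reports no verdict.
The state is a dict: "time": time; "joint_positions": joint angles; "joint_vel": joint speeds; "joint_torque": joint torques, N m; "ee_pos": TCP position; "eef_rot": TCP orientation; "ft_force": force on the tool from outside, world axes, zero at the start; "torque": the same for the moment, N m; "width": finger opening in m.
Only numpy, scipy, OpenCV 4.12 (cv2) and the standard library are available. Lean on these libraries where they do the work, as an engineer would, in place of code of your own. Each camera call takes 0.05 s, during which the arm holds its last target.

### The job

With the fingertips, push the blue vial rack along the bench until it sits squarely home in the low dark metal corner in front of the meter: its long far side flush against the long rear fence and its left end (as the robot looks at it) against the short side stop. Only push it: do not lift or tip it and do not touch the vials, and leave the flask, the brown bottle and the beaker standing where they are. Finish with the hand clear.

Things in the scene. Friction and masses are not known exactly. Their poses are not given: they have to be found in the camera images.
- corner: Fixed L of dark steel bars, 12 mm thick, 25 mm high. Origin: the inner corner, at bench height. Rear fence: inner face in the plane x = 0, from y = 0 to -220 mm; side stop: inner face in the plane y = 0, from x = 0 to -90 mm. The rack belongs at negative x, negative y. x points away from the robot, y to its left, turned by up to 14 degrees.
- home (a point): Fixed point on the bench where the rack's origin lies when it is home, 45 mm from the rear fence's and 65 mm from the side stop's inner face. Same axes as the corner; the rack's axes are parallel to them at home.
- fence (a point): Middle of the rear fence's inner face, at bench height. Behind the fence stands a fixed white and grey meter: a housing 150 mm (x) by 250 mm (y), 57 mm high, axes as the corner's, centred on y = -115 mm of the corner, beginning 25 mm behind this face. Its post and parked electrode arm stand 130 to 165 mm behind that face and reach 245 mm up.
- rack: Loose solid blue plastic block, 90 mm (its x) by 130 mm (its y) by 36 mm high, carrying 7 vials in two rows (one of the 8 places is empty) that stand up to 62 mm above the bench; about 0.6 kg in all. Origin: centre of its underside, on the bench. Starts 45 to 120 mm from home, across and along, turned by up to 23 degrees from the corner's axes. Slick plastic (friction about 0.3): it slides flat when pushed low on its sides.
- vials: The 7 amber glass vials with black or white caps (21 mm diameter, in two rows) fixed in the rack's top, which end 62 mm above the bench; the rack's outer 16 mm along its long sides and 12 mm at its ends are free of them. Origin: that of the rack. Not to be touched.
- flask: Conical glass flask, 82 mm diameter at the foot, 126 mm high, left of the side stop. Origin: centre of its underside. Leave it alone.
- bottle: Brown reagent bottle with red cap, 72 mm diameter, 160 mm high, left of the corner. Origin: centre of its underside. Leave it alone.
- beaker: Open glass beaker, 68 mm diameter, 85 mm high, to the right of the rack. Origin: centre of its underside. Leave it alone.

How it is judged:
By the outcome, as a careful person would: the job done as asked, in the order asked, and still so for the second after the job is handed in, with the robot touching nothing.
It also fails if it takes over 54 s, if anything falls off the work surface, if the arm or the gripper's body presses on something with over 40 N, if the wrist force passes 120 N, or if a joint passes its speed limit or range.

## Working session

There is one attempt and no reset: what is moved stays moved. The work goes in short steps, Python scripts to look and compute and a tool call to move; the robot and the scene stay as the last step left them, time stands still between calls to the robot, and variables do not carry over. Pictures are saved under pics/ and viewed, and the job is handed in when it is done.

Besides the shell and the picture viewer there is one more tool, called after ">>>" in YAML: its name, and indented under it one key for each argument. send_rows: Moves the arm, as the interface text tells. Scaled input: -1 to 1 covers 0.03 m each way for a shift and 5 degrees each way for a turn. Its arguments: {"type":"object","properties":{"commands":{"type":"array"},"grip_force":{"type":"number"}},"required":["commands"]}

```bash
mkdir -p pics; ls; python3 - <<'E'
from bench import r
import cv2
for n in ("side","top"):
    cv2.imwrite(f"pics/{n}0.png",r.camera(n)); c=r.calibration(n); print(n,c)
s=r.read_state();print(s); print(r.hold_point_z)
E
```

```text
pics
side {'K': array([[465.018236  ,   0.        , 257.04471718],
       [  0.        , 465.018236  , 196.27859116],
       [  0.        ,   0.        ,   1.        ]]), 'R': array([[-9.99820969e-01, -1.43429178e-02, -1.23414386e-02],
       [-4.84114525e-04,  6.71414550e-01, -7.41081823e-01],
       [ 1.89154971e-02, -7.40943171e-01, -6.71301289e-01]]), 't': array([0.58589881, 0.04314727, 1.19090354])}
top {'K': array([[383.58628867,   0.        , 252.10663056],
       [  0.        , 383.58628867, 197.93228447],
       [  0.        ,   0.        ,   1.        ]]), 'R': array([[-0.02031068, -0.99965016, -0.01694189],
       [-0.98888039,  0.022583  , -0.14698837],
       [ 0.14731954,  0.01376807, -0.98899312]]), 't': array([0.00617571, 0.57628281, 1.04003115])}
{'time': 0.1, 'joint_positions': array([ 1.16237399,  0.33282317, -0.06471044,  1.46087816,  0.02159077,
        1.34985014, -0.08848212]), 'joint_vel': array([ 0.00025716, -0.00206075, -0.0002112 , -0.00068583, -0.0008055 ,
       -0.00171207, -0.00091045]), 'joint_torque': array([ 1.63665783e-03, -6.24543428e+01,  2.47852091e-02, -3.90721607e+01,
       -6.14928547e-02,  3.66881245e-02,  8.56444558e-05]), 'ee_pos': array([ 0.23507876, -0.57873759,  0.2218145 ]), 'eef_rot': array([ 9.81445728e-01,  1.91739102e-01, -1.42236429e-04, -6.15694792e-04]), 'ft_force': array([-0.12350502, -0.07045168,  0.25991419]), 'torque': array([-0.01001987, -0.00782143, -0.00432679]), 'width': 0.08738800062596556}
0.0187
```

```bash
python3 - <<'E'
import cv2
for n in ("side","top"):
    a=cv2.imread(f"pics/{n}0.png"); cv2.imwrite(f"pics/{n}0b.png",cv2.resize(a,(800,600),interpolation=cv2.INTER_CUBIC))
E
```

```text
(no output)
```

View pics/side0b.png

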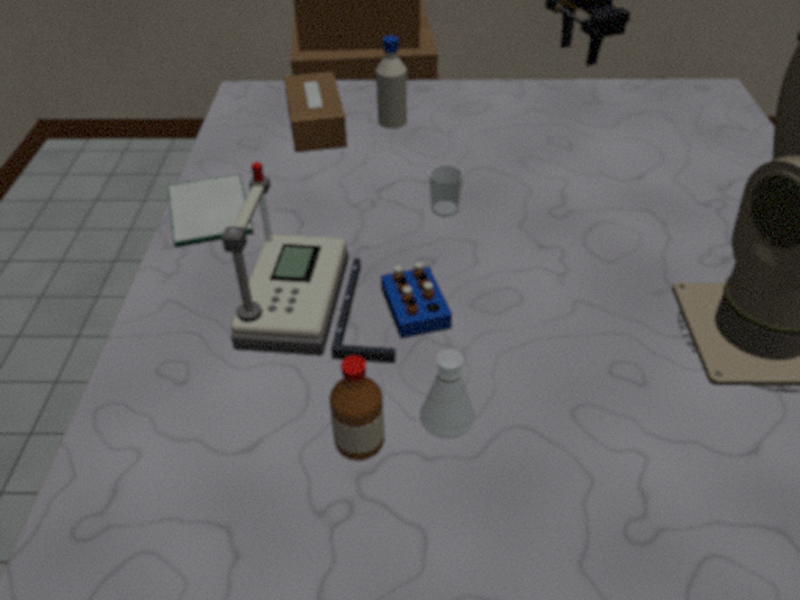

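View pics/top0b.png

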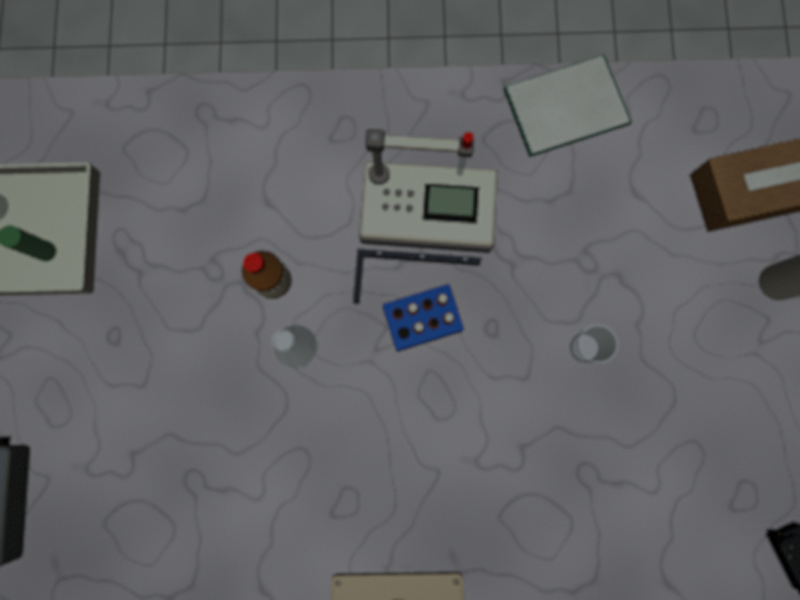

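The top view shows the corner at about (358,255), the rack at (423,318), the flask at (293,345), the bottle at (265,272) and the beaker at (593,344). All are in the 800x600 view. I'll enlarge the corner and rack.

```bash
cat > h.py <<'E'
import numpy as np, cv2
def crop(img,x0,y0,w,h,name):
    s=min(800/w,600/h); cv2.imwrite(name,cv2.resize(img[y0:y0+h,x0:x0+w],None,fx=s,fy=s,interpolation=cv2.INTER_CUBIC)); return s
def w(cal,u,v,z):
    K,R,t=[np.array(cal[k]) for k in "KRt"]
    d=R.T@np.linalg.solve(K,[u,v,1]); c=-R.T@t
    return (c+d*(z-c[2])/d[2])
def p(cal,X):
    K,R,t=[np.array(cal[k]) for k in "KRt"]
    q=K@(R@np.array(X)+t); return q[:2]/q[2]
E
python3 - <<'E'
import cv2
from h import *
a=cv2.imread("pics/top0.png"); crop(a,220,150,100,75,"pics/tc0.png")
a=cv2.imread("pics/side0.png"); crop(a,200,160,100,75,"pics/sc0.png")
E
```

```text
(no output)
```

View pics/tc0.png

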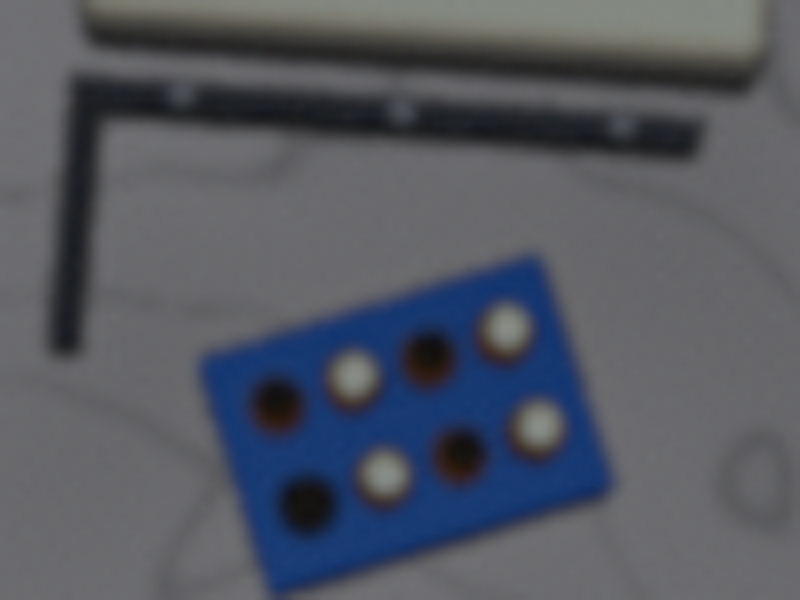

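View pics/sc0.png

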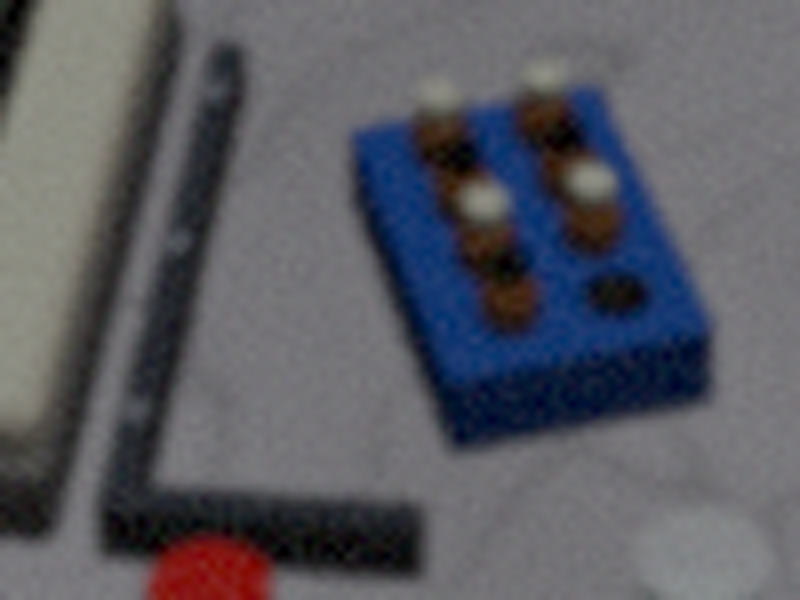

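```bash
cat >> h.py <<'E'
from scipy.optimize import least_squares
def fitpose(cal,px,body,x0):
    # body: Nx3 local pts, pose x,y,yaw
    def X(q):
        c,s=np.cos(q[2]),np.sin(q[2]); b=np.array(body)
        return np.c_[q[0]+c*b[:,0]-s*b[:,1],q[1]+s*b[:,0]+c*b[:,1],b[:,2]]
    f=lambda q:np.concatenate([p(cal,P)-u for P,u in zip(X(q),px)])
    s=least_squares(f,x0); return s.x,np.abs(s.fun).max()
E
python3 - <<'E'
from bench import r
from h import *
T=r.calibration("top");S=r.calibration("side")
for c in(T,S): print("cam",-np.array(c["R"]).T@c["t"])
t=lambda u,v:np.array([220+u/8-.5+.06,150+v/8-.5+.06])
s=lambda u,v:np.array([200+u/8-.44,160+v/8-.44])
h=.036
body=[[.045,.065,h],[.045,-.065,h],[-.045,-.065,h],[-.045,.065,h]]
print("rack top",fitpose(T,[t(203,355),t(540,252),t(612,492),t(275,595)],body,[.6,0,0]))
print("rack side",fitpose(S,[s(450,383),s(355,132),s(600,88),s(710,328)],body,[.6,0,0]))
z=.025
cb=[[.012,.012,z],[.012,-.22,z],[-.09,.012,z]]
print("corner top",fitpose(T,[t(75,74),t(703,120),t(52,350)],cb,[.75,0,0]))
for u in [(98,115),(690,150),(78,350)]: print(w(T,*t(*u),.025))
for u in [(150,490),(240,50),(420,508),(215,45)]: print("s",w(S,*s(*u),.025))
k=1.5625
f=lambda u,v:(u/k,v/k)
for n,u in dict(flask=(299,350),bottle=(275,285),beaker=(598,345)).items(): print(n,w(T,*f(*u),0.02))
for n,u in dict(flask=(447,418),bottle=(359,440),beaker=(446,205)).items(): print(n,w(S,*f(*u),0.0))
E
```

```text
cam [ 0.41678329 -0.02115986  1.11339515]
cam [0.56328827 0.86182564 0.83866158]
rack top (array([ 0.56332572, -0.0580091 ,  0.27171914]), np.float64(1.1880119930933688))
rack side (array([ 0.56418489, -0.05658625,  0.27259587]), np.float64(1.1407661853634181))
corner top (array([ 0.68243275,  0.0494371 , -0.09525102]), np.float64(0.7939978580816955))
[0.68025536 0.05101609 0.025     ]
[ 0.66204836 -0.16323815  0.025     ]
[0.59384931 0.05929915 0.025     ]
s [0.6804822  0.05394412 0.025     ]
s [ 0.66537445 -0.16384343  0.025     ]
s [0.59703282 0.06153225 0.025     ]
s [ 0.67435708 -0.16668188  0.025     ]
flask [0.50823855 0.16937214 0.02      ]
bottle [0.63039022 0.2145464  0.02      ]
beaker [ 0.50552858 -0.3755619   0.02      ]
flask [0.5167582  0.17969597 0.        ]
bottle [0.64386406 0.22035412 0.        ]
beaker [ 0.50121069 -0.37147943  0.        ]
```

>>> send_rows:
  commands:
    - [0.457, 0.924, 0, 0, 0, -0.072, -1]
    - [0.457, 0.924, 0, 0, 0, -0.072, -1]
    - [0.457, 0.924, 0, 0, 0, -0.072, -1]
    - [0.457, 0.924, 0, 0, 0, -0.072, -1]
    - [0.457, 0.924, 0, 0, 0, -0.072, -1]
    - [0.457, 0.924, 0, 0, 0, -0.072, -1]
    - [0.457, 0.924, 0, 0, 0, -0.072, -1]
    - [0.457, 0.924, 0, 0, 0, -0.072, -1]
    - [0.457, 0.924, 0, 0, 0, -0.072, -1]

```text
time: 0.85
ee_pos: [0.3543, -0.3221, 0.2166]
eef_rot: [0.988, 0.157, -0.003, -0.003]
ft_force: [-0.0, -0.5, 0.1]
width: 0.087
```

>>> send_rows:
  commands:
    - [0.45, 0.9, 0, 0, 0, -0.06, -1]
    - [0.45, 0.9, 0, 0, 0, -0.06, -1]
    - [0.45, 0.9, 0, 0, 0, -0.06, -1]
    - [0.45, 0.9, 0, 0, 0, -0.06, -1]
    - [0.45, 0.9, 0, 0, 0, -0.06, -1]
    - [0.45, 0.9, 0, 0, 0, -0.06, -1]
    - [0.45, 0.9, 0, 0, 0, -0.06, -1]
    - [0.45, 0.9, 0, 0, 0, -0.06, -1]
    - [0.3, 0.6, 0, 0, 0, -0.06, -1]
    - [0, 0, 0, 0, 0, 0, -1]

```text
time: 1.68
ee_pos: [0.4747, -0.0681, 0.2151]
eef_rot: [0.991, 0.136, -0.004, -0.004]
ft_force: [-0.5, 1.1, 1.1]
width: 0.0869
```

```bash
cat >> h.py <<'E'
def st(r):
    s=r.read_state(); x,y,z,ww=s["eef_rot"]
    from scipy.spatial.transform import Rotation as Ro
    M=Ro.from_quat(s["eef_rot"]).as_matrix()
    print("t",round(s["time"],2),"pos",np.round(s["ee_pos"],4),"yaw",round(np.arctan2(M[1,0],M[0,0]),4),"tool z",np.round(M[:,2],3),"F",np.round(s["ft_force"],1),"w",round(s["width"],3))
E
python3 - <<'E'
from bench import r
from h import *
st(r)
E
```

```text
t 1.68 pos [ 0.4747 -0.0681  0.2151] yaw 0.272 tool z [-0.01   0.007 -1.   ] F [-0.5  1.1  1.1] w 0.087
```

>>> send_rows:
  commands:
    - [0.05, -0.2, -0.9, -0.08, -0.11, 0, -1]
    - [0.05, -0.2, -0.9, 0, 0, 0, -1]
    - [0, 0, -0.9, 0, 0, 0, -1]
    - [0, 0, -0.9, 0, 0, 0, -1]
    - [0, 0, -0.9, 0, 0, 0, -1]
    - [0, 0, -0.9, 0, 0, 0, -1]
    - [0, 0, -0.5, 0, 0, 0, -1]
    - [0, 0, 0, 0, 0, 0, -1]

```text
time: 2.35
ee_pos: [0.4755, -0.0825, 0.031]
eef_rot: [0.991, 0.137, 0.001, 0.001]
ft_force: [-0.8, -0.2, 1.6]
width: 0.087
```

```bash
python3 - <<'E'
from bench import r
from h import *
st(r)
crop(r.camera("side"),180,130,160,120,"pics/s1.png")
E
```

```text
t 2.35 pos [ 0.4755 -0.0825  0.031 ] yaw 0.2745 tool z [ 0.001 -0.002 -1.   ] F [-0.8 -0.2  1.6] w 0.087
```

View pics/s1.png

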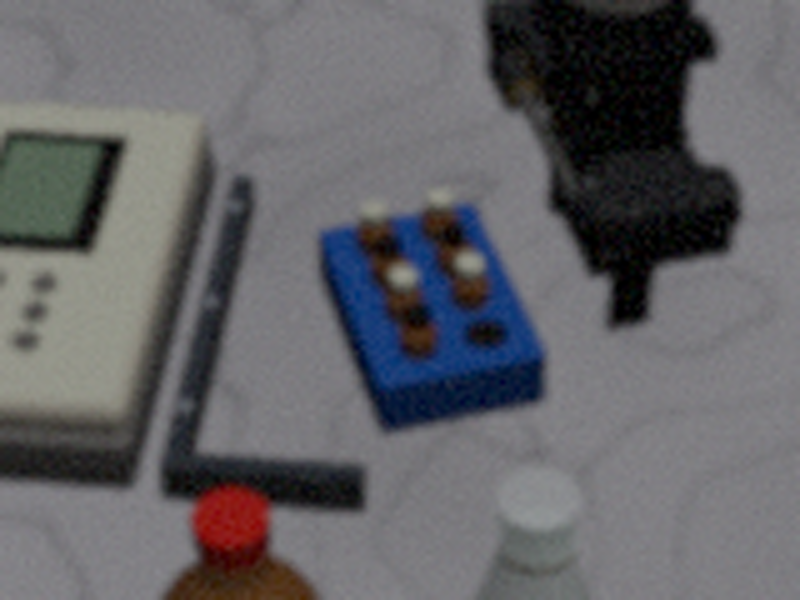

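>>> send_rows:
  commands:
    - [0, 0, -0.55, 0, 0, 0, -1]
    - [0.32, 0.09, -0.05, 0, 0, 0, -1]
    - [0.32, 0.09, 0, 0, 0, 0, -1]
    - [0.2, 0.055, 0, 0, 0, 0, -1]
    - [0, 0, 0, 0, 0, 0, -1]

```text
time: 2.82
ee_pos: [0.507, -0.0769, 0.0197]
eef_rot: [0.991, 0.136, 0.004, 0.003]
ft_force: [-0.9, 0.2, 0.2]
width: 0.0869
```

```bash
python3 - <<'E'
from bench import r
from h import *
st(r)
E
```

```text
t 2.82 pos [ 0.507  -0.0769  0.0197] yaw 0.2723 tool z [ 0.008 -0.005 -1.   ] F [-0.9  0.2  0.2] w 0.087
```

>>> send_rows:
  commands:
    - [0, 0, -0.2, 0.06, 0.09, 0, -1]
    - [0.1, 0.028, -0.05, 0, 0, 0, -1]
    - [0.1, 0.028, 0, 0, 0, 0, -1]
    - [0.1, 0.028, 0, 0, 0, 0, -1]
    - [0, 0, 0, 0, 0, 0, -1]

```text
time: 3.23
ee_pos: [0.5181, -0.0743, 0.0136]
eef_rot: [0.991, 0.136, 0.001, 0.0]
ft_force: [-0.4, -0.3, 0.7]
width: 0.0868
```

```bash
python3 - <<'E'
from bench import r
from h import *
st(r)
crop(r.camera("side"),180,130,160,120,"pics/s2.png")
crop(r.camera("top"),210,140,120,90,"pics/t2.png")
E
```

```text
t 3.23 pos [ 0.5181 -0.0743  0.0136] yaw 0.2726 tool z [ 0.001  0.    -1.   ] F [-0.4 -0.3  0.7] w 0.087
```

View pics/s2.png

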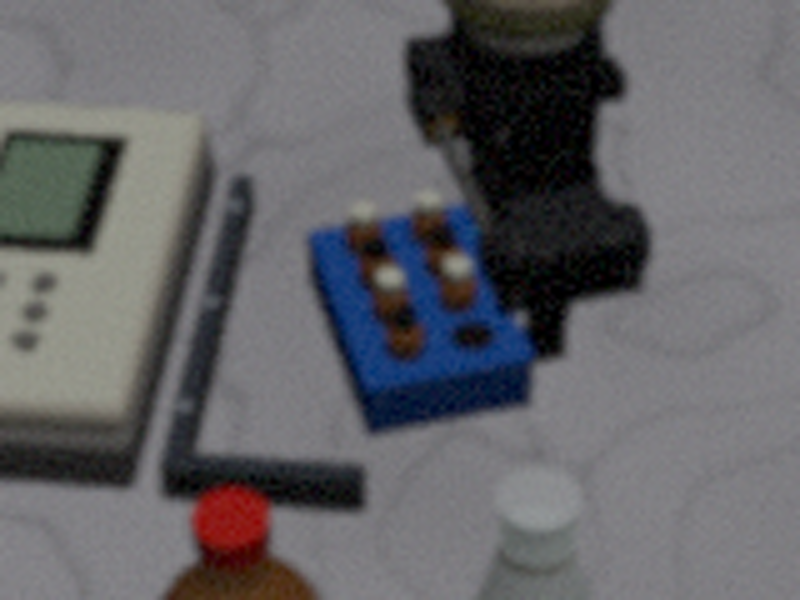

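View pics/t2.png

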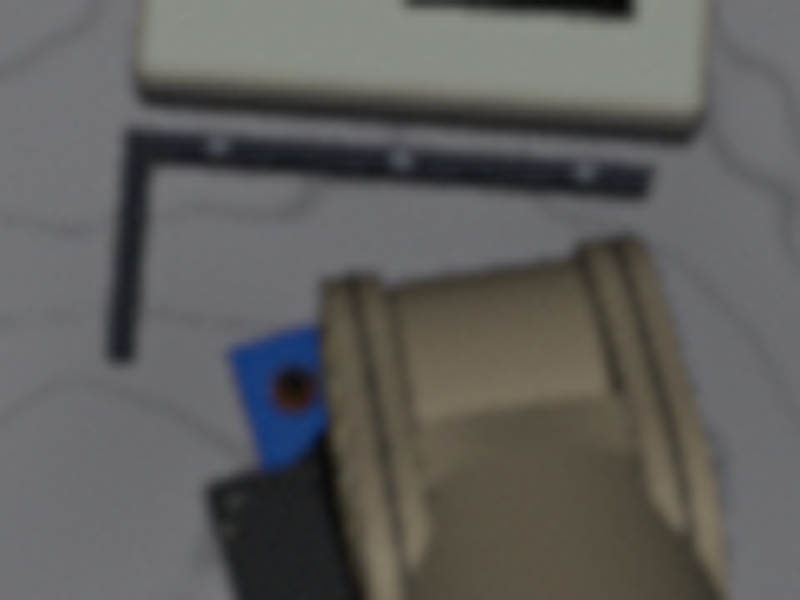

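```bash
cat >> h.py <<'E'
h_=.036
BODY={"FL":[.045,.065,h_],"FR":[.045,-.065,h_],"NR":[-.045,-.065,h_],"NL":[-.045,.065,h_],"fl":[.045,.065,0],"nl":[-.045,.065,0]}
C=np.array([.6812,.0515]); CY=-.088
def rackside(cal,s,x0,y0,x00,**k):
    px=[np.array([x0+u/s-.45,y0+v/s-.45]) for u,v in k.values()]
    q,e=fitpose(cal,px,[BODY[n] for n in k],x00)
    c,sn=np.cos(CY),np.sin(CY); d=q[:2]-C
    print("rack",np.round(q,4),"res",round(e,2),"corner-frame err to home mm",np.round(1e3*np.array([c*d[0]+sn*d[1]+.045,-sn*d[0]+c*d[1]+.065]),1),"yaw deg",round(np.degrees(q[2]-CY),1))
E
python3 - <<'E'
from bench import r
from h import *
rackside(r.calibration("side"),5,180,130,[.6,0,.2],NL=(530,355),FL=(368,392),FR=(310,235),NR=(475,208),fl=(375,430),nl=(525,400))
E
```

```text
rack [ 0.5695 -0.0585  0.2569] res 2.04 corner-frame err to home mm [-56.6 -54.4] yaw deg 19.8
```

>>> send_rows:
  commands:
    - [0.142, 0.065, 0, 0, 0, -0.345, -1]
    - [0.142, 0.065, 0, 0, 0, -0.345, -1]
    - [0.142, 0.068, 0, 0, 0, -0.345, -1]
    - [0.142, 0.07, 0, 0, 0, -0.345, -1]
    - [0.142, 0.07, 0, 0, 0, -0.345, -1]
    - [0.142, 0.07, 0, 0, 0, -0.345, -1]
    - [0, 0, 0, 0, 0, 0, -1]

```text
time: 3.92
ee_pos: [0.5413, -0.0624, 0.0132]
eef_rot: [0.999, 0.041, -0.002, 0.0]
ft_force: [0.1, 0.4, -0.9]
width: 0.0868
```

```bash
python3 - <<'E'
from bench import r
from h import *
st(r)
crop(r.camera("side"),180,130,160,120,"pics/s3.png")
E
```

```text
t 3.92 pos [ 0.5413 -0.0624  0.0132] yaw 0.0829 tool z [-0.003 -0.001 -1.   ] F [ 0.1  0.4 -0.9] w 0.087
```

View pics/s3.png

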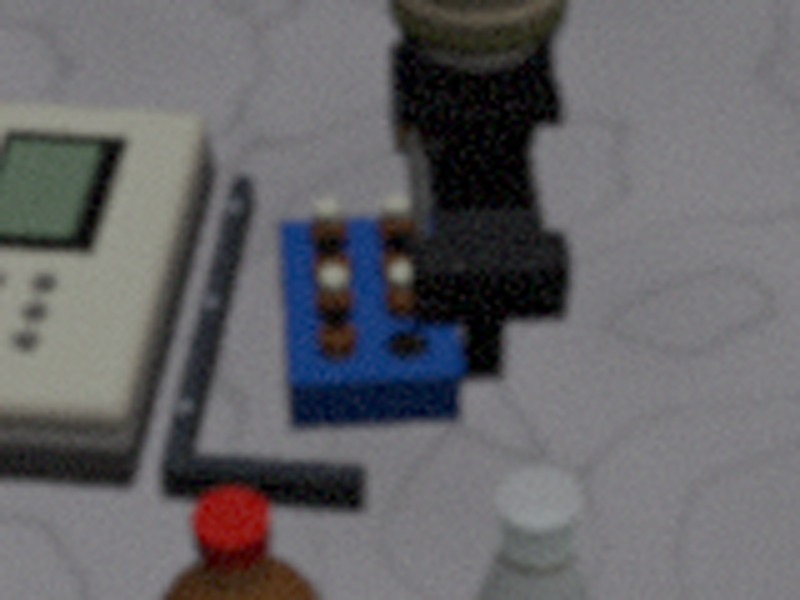

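The rack follows both fingers and stays parallel to them. I'll carry on to just short of the fence.

>>> send_rows:
  commands:
    - [0.145, 0.07, 0, 0, 0.03, -0.33, -1]
    - [0.145, 0.07, 0, 0, 0, -0.33, -1]
    - [0.145, 0.07, 0, 0, 0, -0.33, -1]
    - [0.145, 0.07, 0, 0, 0, -0.33, -1]
    - [0.145, 0.07, 0, 0, 0, -0.33, -1]
    - [0.145, 0.07, 0, 0, 0, -0.31, -1]
    - [0, 0, 0, 0, 0, 0, -1]

```text
time: 4.55
ee_pos: [0.5637, -0.0516, 0.0125]
eef_rot: [0.999, -0.044, -0.006, 0.001]
ft_force: [-0.0, 0.4, 0.3]
width: 0.0865
```

```bash
python3 - <<'E'
from bench import r
from h import *
st(r)
crop(r.camera("side"),180,130,160,120,"pics/s4.png")
E
```

```text
t 4.55 pos [ 0.5637 -0.0516  0.0125] yaw -0.0871 tool z [-0.012 -0.    -1.   ] F [-0.   0.4  0.3] w 0.087
```

View pics/s4.png

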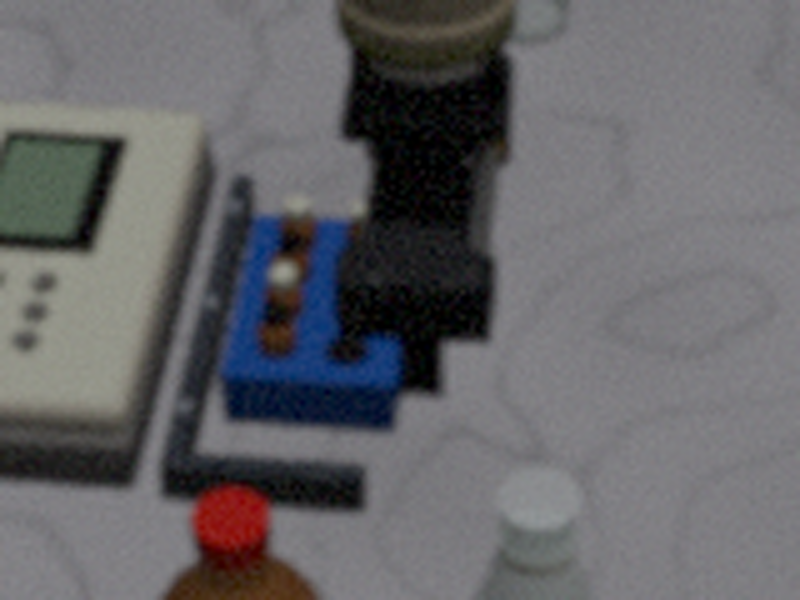

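>>> send_rows:
  commands:
    - [0.1, -0.009, 0, 0, -0.14, 0, -1]
    - [0.08, -0.007, 0, 0, 0, 0, -1]
    - [0.07, -0.006, 0, 0, 0, 0, -1]
    - [0, 0, 0, 0, 0, 0, -1]

```text
time: 4.93
ee_pos: [0.5697, -0.0534, 0.0122]
eef_rot: [0.999, -0.041, -0.0, 0.001]
ft_force: [-0.3, -0.3, 0.4]
width: 0.0872
```

```bash
python3 - <<'E'
from bench import r
from h import *
st(r)
crop(r.camera("side"),200,150,100,75,"pics/s5.png")
E
```

```text
t 4.93 pos [ 0.5697 -0.0534  0.0122] yaw -0.0823 tool z [-0.    -0.001 -1.   ] F [-0.3 -0.3  0.4] w 0.087
```

View pics/s5.png

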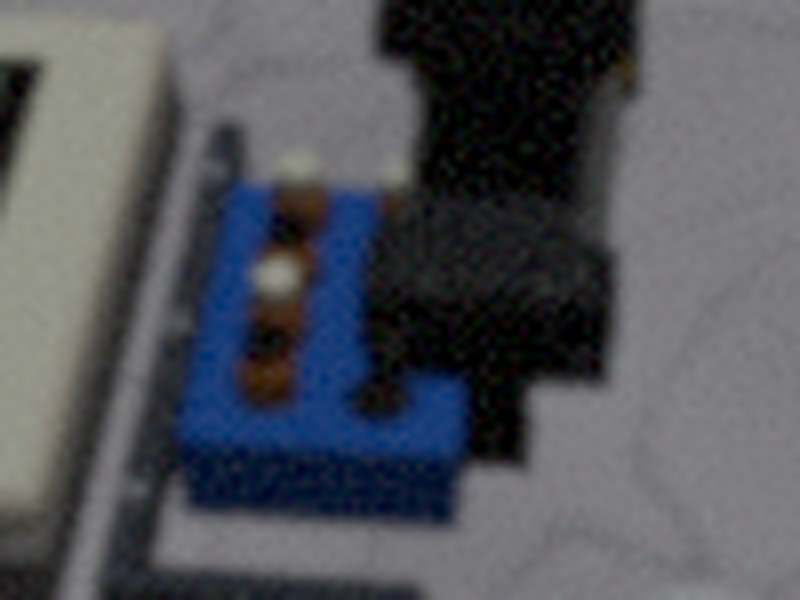

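>>> send_rows:
  commands:
    - [0.06, -0.005, 0, 0, 0, -0.03, -1]
    - [0.06, -0.005, 0, 0, 0, -0.03, -1]
    - [0.06, -0.005, 0, 0, 0, 0, -1]

```text
time: 5.23
ee_pos: [0.573, -0.0539, 0.0117]
eef_rot: [0.999, -0.044, -0.002, 0.001]
ft_force: [-14.1, 0.9, 6.4]
width: 0.087
```

>>> send_rows:
  commands:
    - [0.05, -0.004, 0, 0, 0, 0, -1]
    - [0.05, -0.004, 0, 0, 0, 0, -1]

```text
time: 5.4
ee_pos: [0.5728, -0.0539, 0.0107]
eef_rot: [0.999, -0.045, -0.006, 0.001]
ft_force: [-7.5, 1.0, 3.6]
width: 0.0872
```

```bash
python3 - <<'E'
from bench import r
from h import *
st(r)
crop(r.camera("side"),200,150,100,75,"pics/s6.png")
E
```

```text
t 5.4 pos [ 0.5728 -0.0539  0.0107] yaw -0.0892 tool z [-0.013 -0.001 -1.   ] F [-7.5  1.   3.6] w 0.087
```

View pics/s6.png

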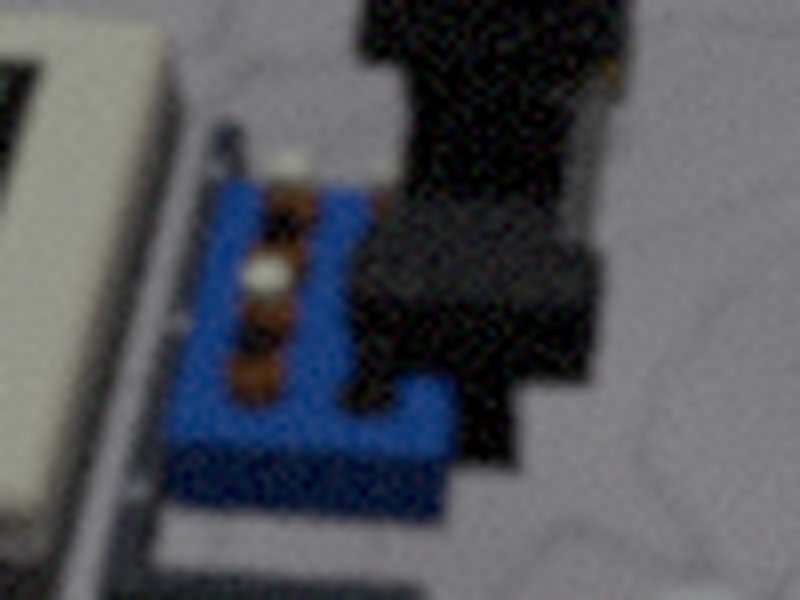

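Force rose to 14 N, so the rack is against the fence. I'll back off, lift and look.

>>> send_rows:
  commands:
    - [-0.4, 0.035, 0.05, 0, -0.13, 0, -1]
    - [-0.6, 0.05, 0, 0, 0, 0, -1]
    - [0, 0, 0.9, 0, 0, 0, -1]
    - [-0.3, -0.5, 0.9, 0, 0, 0, -1]
    - [0, -0.9, 0.9, 0, 0, 0, 1]
    - [0, -0.9, 0.5, 0, 0, 0, 1]
    - [0, -0.9, 0, 0, 0, 0, 1]
    - [0, -0.9, 0, 0, 0, 0, 1]
    - [0, 0, 0, 0, 0, 0, 1]

```text
time: 6.2
ee_pos: [0.5332, -0.1777, 0.1138]
eef_rot: [0.999, -0.042, 0.001, 0.001]
ft_force: [-1.0, -0.8, -1.3]
width: 0.0614
```

```bash
python3 - <<'E'
from bench import r
from h import *
st(r)
crop(r.camera("side"),200,150,100,75,"pics/s7.png")
crop(r.camera("top"),210,140,120,90,"pics/t7.png")
E
```

```text
t 6.2 pos [ 0.5332 -0.1777  0.1138] yaw -0.0837 tool z [ 0.003 -0.003 -1.   ] F [-1.  -0.8 -1.3] w 0.061
```

View pics/s7.png

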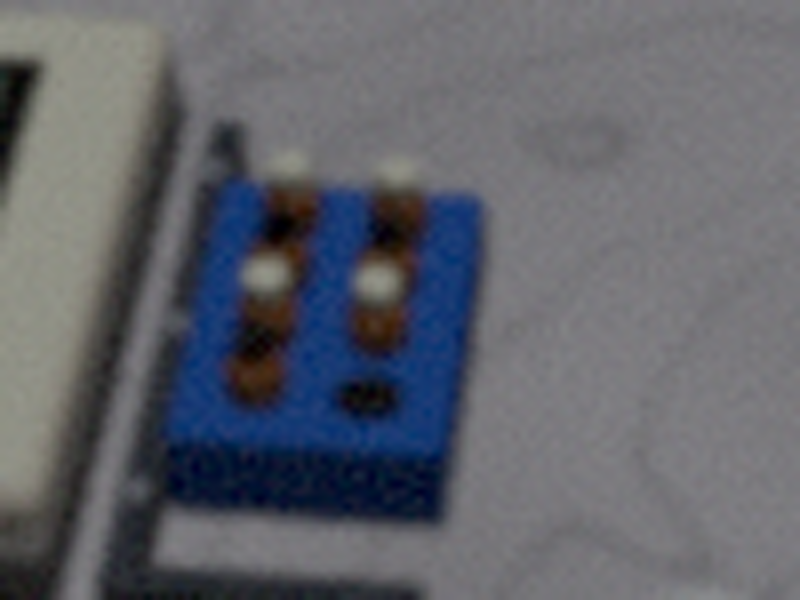

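View pics/t7.png

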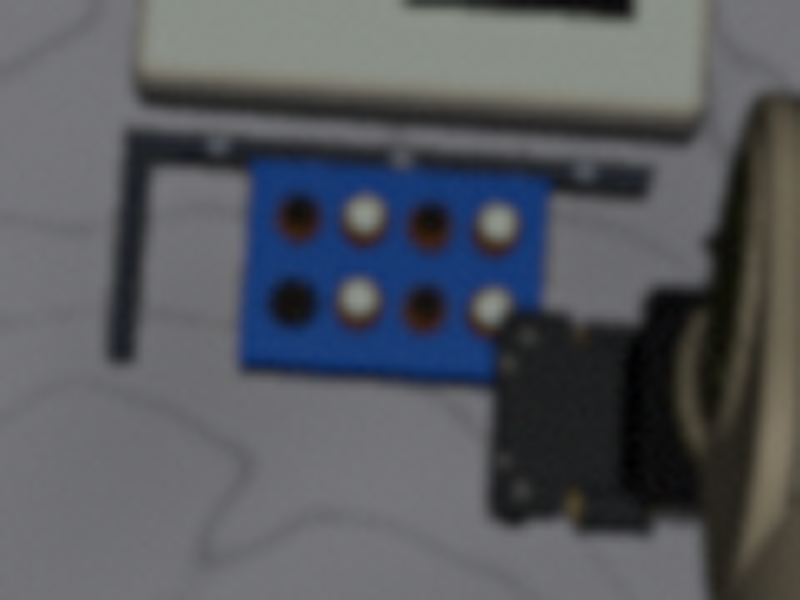

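```bash
python3 - <<'E'
from bench import r
from h import *
rackside(r.calibration("side"),8,200,150,[.6,0,-.1],FL=(170,440),NL=(450,455),NR=(487,198),FR=(225,180),fl=(172,500),nl=(440,520))
rackside(r.calibration("top"),6.667,210,140,[.6,0,-.1],FL=(252,157),NL=(242,368),FR=(552,178))
E
```

```text
rack [ 0.6285 -0.0572 -0.0907] res 1.7 corner-frame err to home mm [  2.  -47.9] yaw deg -0.2
rack [ 0.6275 -0.056  -0.0785] res 0.53 corner-frame err to home mm [  0.9 -46.8] yaw deg 0.5
```

>>> send_rows:
  commands:
    - [0.85, 0.03, 0, 0, 0, 0, 1]
    - [0.85, 0.03, 0, 0, 0, 0, 1]
    - [0.85, 0.03, 0, 0, 0, 0, 1]
    - [0.1, 0.05, 0, 0, 0, -0.05, 1]
    - [0, 0, 0, 0, 0, 0, 1]
    - [0, 0, 0, 0, 0, 0, 1]

```text
time: 6.8
ee_pos: [0.616, -0.1599, 0.1116]
eef_rot: [0.999, -0.039, -0.0, -0.002]
ft_force: [0.8, -0.9, -0.2]
width: 0.0137
```

```bash
python3 - <<'E'
from bench import r
from h import *
st(r)
E
```

```text
t 6.8 pos [ 0.616  -0.1599  0.1116] yaw -0.0775 tool z [-0.     0.004 -1.   ] F [ 0.8 -0.9 -0.2] w 0.014
```

>>> send_rows:
  commands:
    - [0, -0.1, 0, 0.04, 0, -0.1, 1]
    - [0, 0, -0.8, 0, 0, 0, 1]
    - [0, 0, -0.8, 0, 0, 0, 1]
    - [0, 0, -0.8, 0, 0, 0, 1]
    - [0, 0, -0.5, 0, 0, 0, 1]
    - [0, 0, -0.2, 0, 0, 0, 1]
    - [0, 0, 0, 0, 0, 0, 1]

```text
time: 7.38
ee_pos: [0.6119, -0.1636, 0.0176]
eef_rot: [0.999, -0.044, 0.001, -0.003]
ft_force: [0.6, -0.5, -0.4]
width: 0.0006
```

```bash
python3 - <<'E'
from bench import r
from h import *
st(r)
crop(r.camera("side"),200,130,120,90,"pics/s8.png")
E
```

```text
t 7.38 pos [ 0.6119 -0.1636  0.0176] yaw -0.0888 tool z [ 0.002  0.006 -1.   ] F [ 0.6 -0.5 -0.4] w 0.001
```

View pics/s8.png

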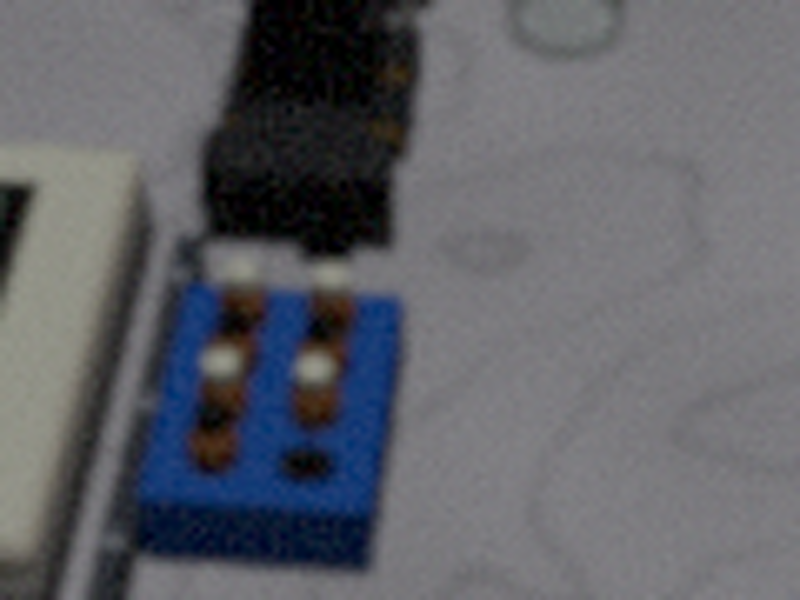

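>>> send_rows:
  commands:
    - [0.1, 0.2, -0.15, -0.07, 0.02, 0, 1]
    - [0.03, 0.25, 0, 0, 0, 0, 1]
    - [0.022, 0.25, 0, 0, 0, 0, 1]
    - [0.015, 0.15, 0, 0, 0, 0, 1]
    - [0.015, 0.15, 0, 0, 0, 0, 1]
    - [0.015, 0.15, 0, 0, 0, 0, 1]
    - [0, 0, 0, 0, 0, 0, 1]

```text
time: 8.02
ee_pos: [0.6216, -0.125, 0.0192]
eef_rot: [0.999, -0.044, 0.004, 0.001]
ft_force: [0.1, -0.6, -0.1]
width: 0.0002
```

```bash
python3 - <<'E'
from bench import r
from h import *
st(r)
crop(r.camera("side"),200,150,100,75,"pics/s9.png")
E
```

```text
t 8.02 pos [ 0.6216 -0.125   0.0192] yaw -0.0881 tool z [ 0.008 -0.002 -1.   ] F [ 0.1 -0.6 -0.1] w 0.0
```

View pics/s9.png

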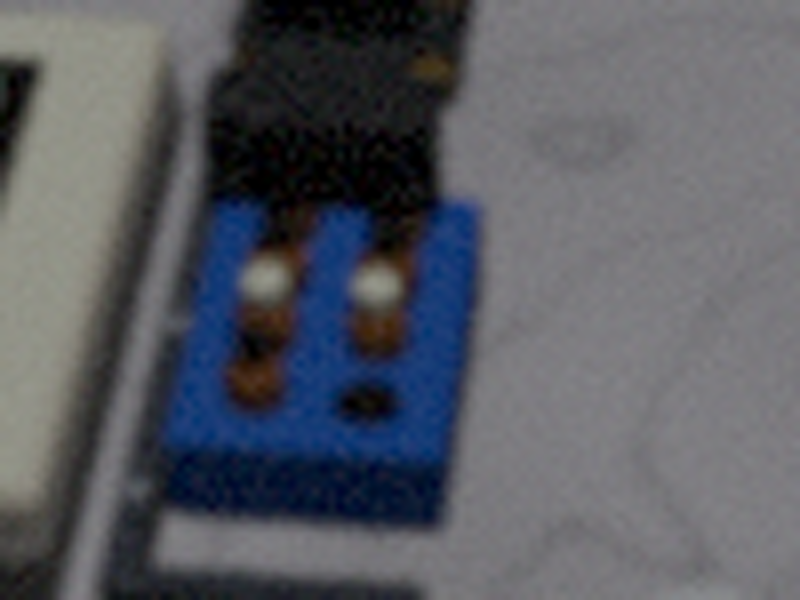

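>>> send_rows:
  commands:
    - [0.01, 0.12, -0.2, 0.02, 0.09, 0, 1]
    - [0.012, 0.15, 0, 0, 0, 0, 1]
    - [0.012, 0.15, 0, 0, 0, 0, 1]
    - [0.0, 0.0, 0, 0, 0, 0, 1]

```text
time: 8.4
ee_pos: [0.6227, -0.1143, 0.0129]
eef_rot: [0.999, -0.045, -0.0, 0.001]
ft_force: [-0.1, -0.3, -0.5]
width: 0.0006
```

```bash
python3 - <<'E'
from bench import r
from h import *
st(r)
crop(r.camera("side"),200,150,100,75,"pics/s10.png")
E
```

```text
t 8.4 pos [ 0.6227 -0.1143  0.0129] yaw -0.091 tool z [-0.001 -0.003 -1.   ] F [-0.1 -0.3 -0.5] w 0.001
```

View pics/s10.png

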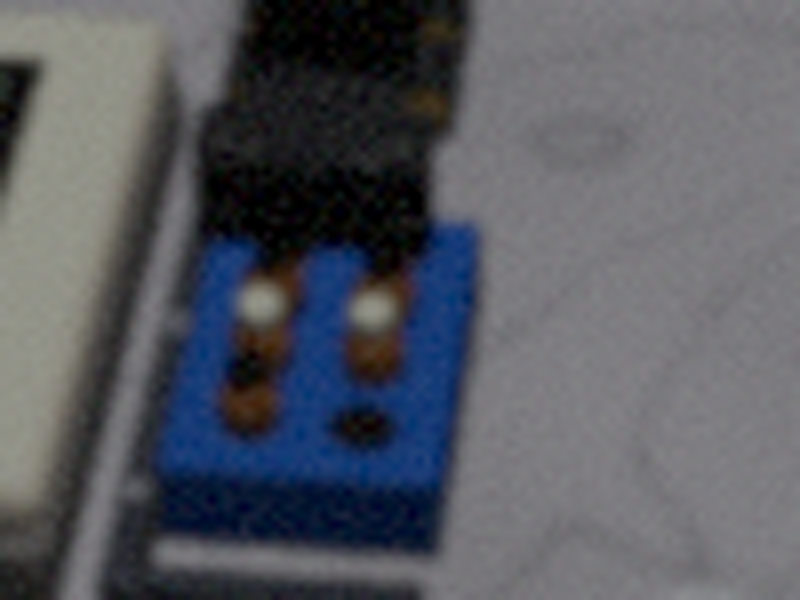

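>>> send_rows:
  commands:
    - [0.013, 0.15, 0, 0, 0, 0, 1]
    - [0.013, 0.15, 0, 0, 0, 0, 1]
    - [0.013, 0.15, 0, 0, 0, 0, 1]
    - [0.013, 0.15, 0, 0, 0, 0, 1]
    - [0.013, 0.15, 0, 0, 0, 0, 1]
    - [0, 0, 0, 0, 0, 0, 1]

```text
time: 8.95
ee_pos: [0.6246, -0.0906, 0.0128]
eef_rot: [0.999, -0.046, -0.0, 0.002]
ft_force: [0.3, -0.1, 0.6]
width: 0.0006
```

```bash
python3 - <<'E'
from bench import r
from h import *
st(r)
crop(r.camera("side"),200,150,100,75,"pics/s11.png")
E
```

```text
t 8.95 pos [ 0.6246 -0.0906  0.0128] yaw -0.0921 tool z [-0.001 -0.003 -1.   ] F [ 0.3 -0.1  0.6] w 0.001
```

View pics/s11.png

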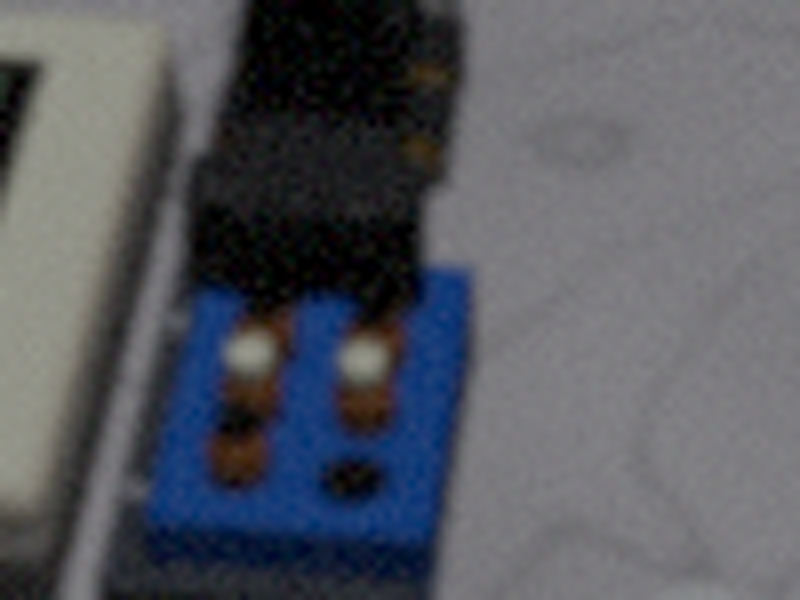

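>>> send_rows:
  commands:
    - [0.012, 0.12, 0, 0, 0, 0, 1]
    - [0.012, 0.12, 0, 0, 0, 0, 1]
    - [0.008, 0.08, 0, 0, 0, 0, 1]

```text
time: 9.25
ee_pos: [0.6252, -0.0827, 0.0127]
eef_rot: [0.999, -0.047, -0.001, 0.003]
ft_force: [-1.3, -11.7, 1.5]
width: 0.0002
```

>>> send_rows:
  commands:
    - [0.008, 0.07, 0, 0, 0, 0, 1]

```text
time: 9.33
ee_pos: [0.6252, -0.0827, 0.0127]
eef_rot: [0.999, -0.047, -0.001, 0.004]
ft_force: [-2.1, -10.5, 1.7]
width: 0.0005
```

```bash
python3 - <<'E'
from bench import r
from h import *
st(r)
crop(r.camera("side"),200,150,100,75,"pics/s12.png")
E
```

```text
t 9.33 pos [ 0.6252 -0.0827  0.0127] yaw -0.095 tool z [-0.002 -0.008 -1.   ] F [ -2.1 -10.5   1.7] w 0.001
```

View pics/s12.png

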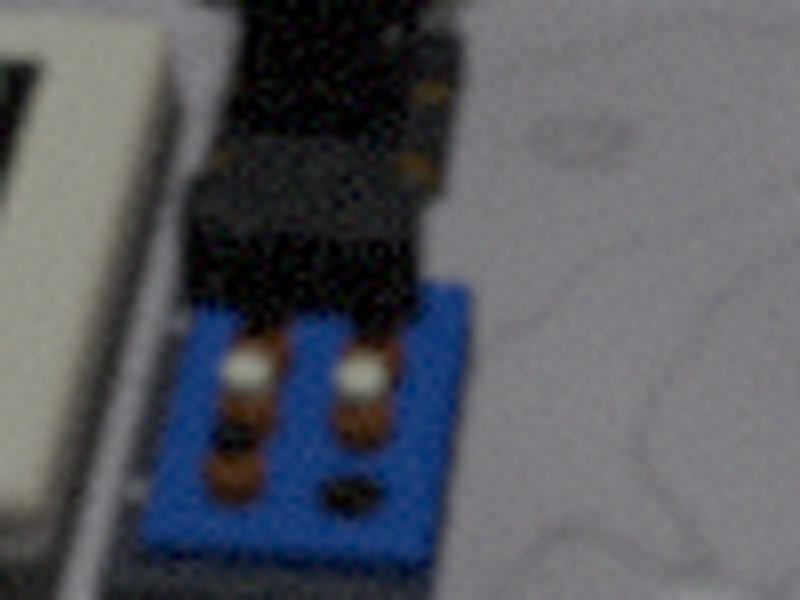

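The push stalled at about 11 N against the side stop. I'll back out and check from above.

>>> send_rows:
  commands:
    - [-0.03, -0.5, 0, 0, 0, 0, 1]
    - [-0.05, -0.9, 0, -0.09, 0, 0, 1]
    - [-0.05, -0.9, 0.3, 0, 0, 0, 1]
    - [-0.3, -0.6, 0.9, 0, 0, 0, 1]
    - [-0.9, 0, 0.9, 0, 0, 0, 1]
    - [-0.9, 0, 0.9, 0, 0, 0, -1]
    - [-0.9, 0, 0, 0, 0, 0, -1]
    - [0, 0, 0, 0, 0, 0, -1]

```text
time: 10.05
ee_pos: [0.5256, -0.1755, 0.1034]
eef_rot: [0.999, -0.048, -0.002, 0.006]
ft_force: [-0.1, -0.3, -0.6]
width: 0.0134
```

```bash
python3 - <<'E'
from bench import r
from h import *
st(r)
crop(r.camera("side"),200,150,100,75,"pics/s13.png")
crop(r.camera("top"),220,150,80,60,"pics/t13.png")
E
```

```text
t 10.05 pos [ 0.5256 -0.1755  0.1034] yaw -0.0953 tool z [-0.005 -0.012 -1.   ] F [-0.1 -0.3 -0.6] w 0.013
```

View pics/s13.png

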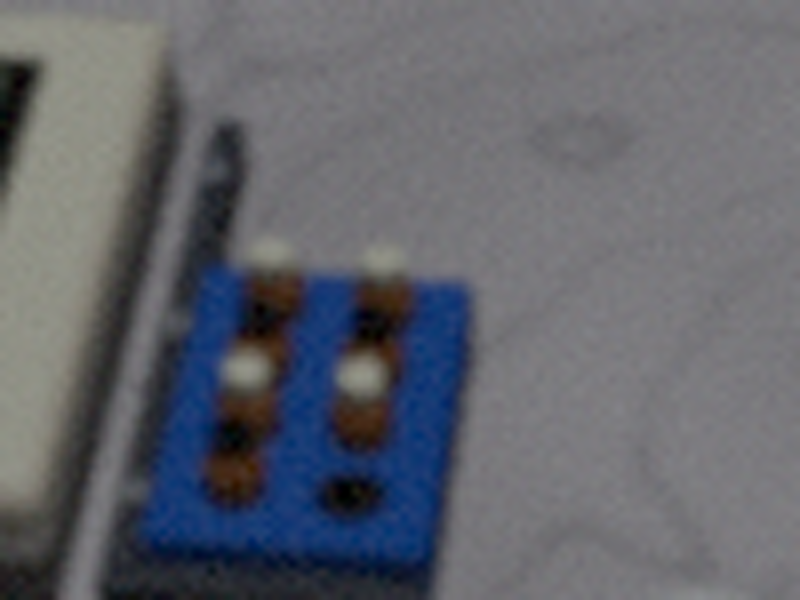

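View pics/t13.png

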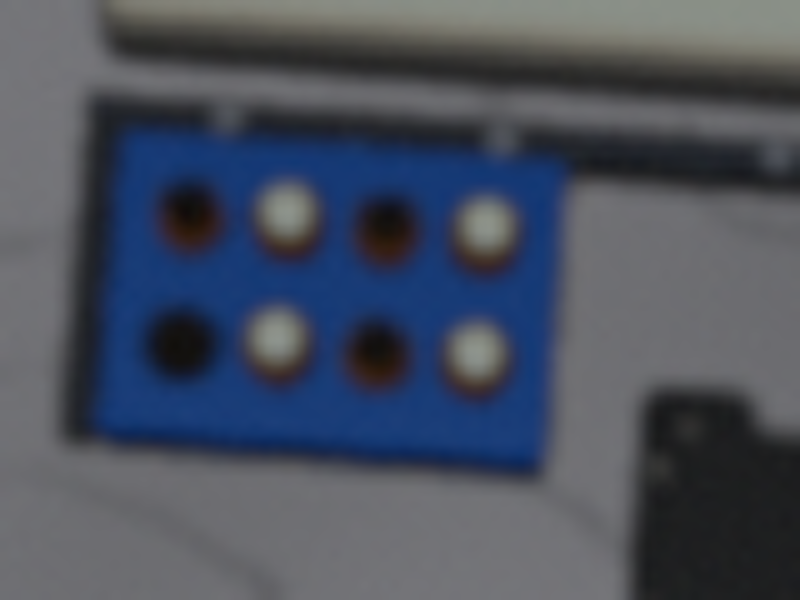

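Both views show the rack snug in the corner. I'll give the long side one more light two-finger press to confirm it's flush.

>>> send_rows:
  commands:
    - [-0.2, 0.9, 0, 0.14, -0.05, 0.08, -1]
    - [0, 0.9, 0, 0, 0, 0, -1]
    - [0, 0.9, 0, 0, 0, 0, -1]
    - [0, 0.9, 0, 0, 0, 0, -1]
    - [0, 0.9, 0, 0, 0, 0, -1]
    - [0, 0.6, 0, 0, 0, 0, -1]
    - [0, 0, 0, 0, 0, 0, -1]

```text
time: 10.73
ee_pos: [0.5273, -0.0152, 0.1017]
eef_rot: [0.999, -0.044, 0.002, -0.003]
ft_force: [0.1, 0.6, 0.1]
width: 0.0667
```

```bash
python3 - <<'E'
from bench import r
from h import *
st(r)
E
```

```text
t 10.73 pos [ 0.5273 -0.0152  0.1017] yaw -0.0879 tool z [ 0.004  0.006 -1.   ] F [0.1 0.6 0.1] w 0.067
```

>>> send_rows:
  commands:
    - [0, 0.1, 0, -0.07, 0.05, 0, -1]
    - [0, 0, -0.9, 0, 0, 0, -1]
    - [0, 0, -0.9, 0, 0, 0, -1]
    - [0, 0, -0.7, 0, 0, 0, -1]
    - [0, 0, -0.2, 0, 0, 0, -1]
    - [0.3, -0.025, 0, 0, 0, 0, -1]
    - [0.4, -0.035, 0, 0, 0, 0, -1]
    - [0.2, -0.018, 0, 0, 0, 0, -1]
    - [0, 0, 0, 0, 0, 0, -1]

```text
time: 11.48
ee_pos: [0.5621, -0.0153, 0.0185]
eef_rot: [0.999, -0.044, 0.001, -0.0]
ft_force: [0.4, 0.6, 0.2]
width: 0.0872
```

```bash
python3 - <<'E'
from bench import r
from h import *
st(r)
E
```

```text
t 11.48 pos [ 0.5621 -0.0153  0.0185] yaw -0.0874 tool z [ 0.001  0.    -1.   ] F [0.4 0.6 0.2] w 0.087
```

>>> send_rows:
  commands:
    - [0.1, -0.009, -0.15, 0, 0, 0, -1]
    - [0.1, -0.009, 0, 0, 0, 0, -1]
    - [0.08, -0.007, 0, 0, 0, 0, -1]

```text
time: 11.73
ee_pos: [0.5726, -0.0166, 0.0155]
eef_rot: [0.999, -0.044, 0.002, -0.0]
ft_force: [1.4, -0.1, 0.1]
width: 0.0868
```

>>> send_rows:
  commands:
    - [0.08, -0.007, 0, 0, 0, 0, -1]
    - [0.08, -0.007, 0, 0, 0, 0, -1]

```text
time: 11.9
ee_pos: [0.5767, -0.017, 0.0157]
eef_rot: [0.999, -0.044, 0.001, -0.0]
ft_force: [-13.0, 1.2, 5.8]
width: 0.0866
```

Contact came at the predicted x of about 0.577 with 13 N, so the long side is flush. I'll withdraw and do a last look.

>>> send_rows:
  commands:
    - [-0.4, 0.035, 0, 0, 0, 0, -1]
    - [-0.8, 0.05, 0, 0, 0, 0, -1]
    - [-0.3, 0, 0.8, 0, 0, 0, -1]
    - [0, -0.5, 0.9, 0, 0, 0, -1]
    - [0, -0.9, 0.9, 0, 0, 0, -1]
    - [0, -0.9, 0.9, 0, 0, 0, -1]
    - [0, -0.9, 0, 0, 0, 0, -1]
    - [0, -0.9, 0, 0, 0, 0, -1]
    - [0, -0.9, 0, 0, 0, 0, -1]
    - [0, 0, 0, 0, 0, 0, -1]

```text
time: 12.73
ee_pos: [0.5275, -0.1681, 0.128]
eef_rot: [0.999, -0.04, 0.001, 0.001]
ft_force: [-0.2, 0.1, 0.0]
width: 0.0867
```

```bash
python3 - <<'E'
from bench import r
from h import *
st(r)
s=r.camera("side");cv2.imwrite("pics/s14f.png",s);crop(s,200,150,100,75,"pics/s14.png")
t=r.camera("top");crop(t,220,150,80,60,"pics/t14.png");crop(t,130,100,300,225,"pics/t14f.png")
E
```

```text
t 12.73 pos [ 0.5275 -0.1681  0.128 ] yaw -0.0809 tool z [ 0.002 -0.002 -1.   ] F [-0.2  0.1  0. ] w 0.087
```

View pics/t14.png

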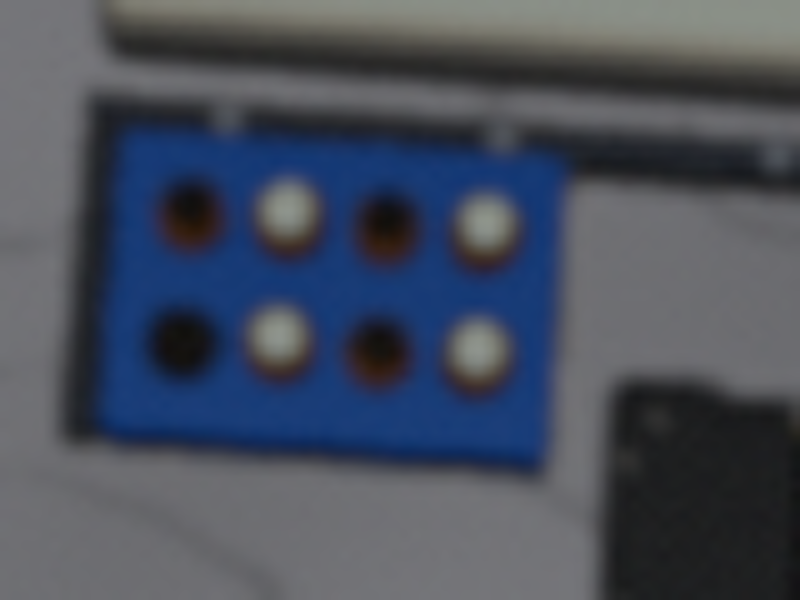

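View pics/s14.png

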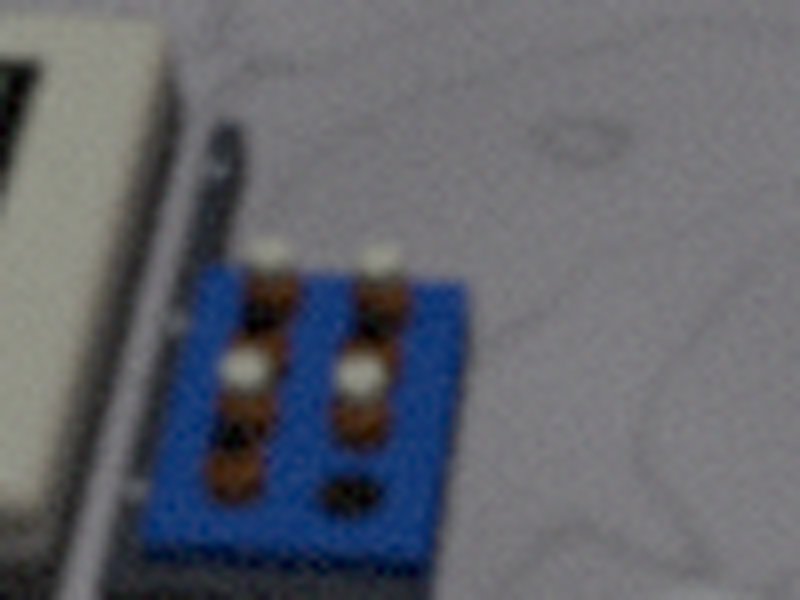

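View pics/s14f.png

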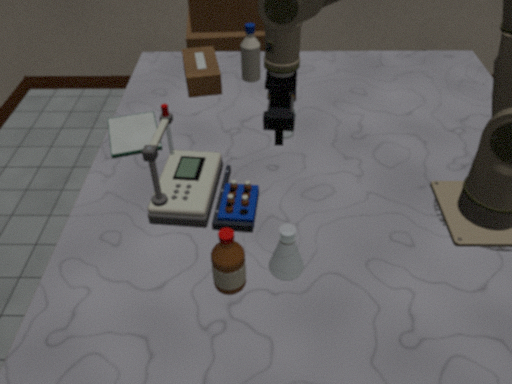

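The top crop hints at up to a 1 mm side gap after that last press: the lower-left rack corner is at u≈98 against about 92 before. I'll give the end one more gentle push.

>>> send_rows:
  commands:
    - [0.85, 0, 0, 0, 0, -0.08, 1]
    - [0.85, 0.05, 0, 0, 0, 0, 1]
    - [0.85, 0.05, 0, 0, 0, 0, 1]
    - [0.3, 0.05, 0, 0, 0, 0, 1]
    - [0, 0, 0, 0, 0, 0, 1]
    - [0, 0, 0, 0, 0, 0, 1]
    - [0, 0, 0, 0, 0, 0, 1]
    - [0, 0, 0, 0, 0, 0, 1]

```text
time: 13.5
ee_pos: [0.615, -0.1475, 0.1266]
eef_rot: [0.999, -0.037, -0.001, -0.002]
ft_force: [0.3, -0.1, -0.8]
width: 0.0419
```

```bash
python3 - <<'E'
from bench import r
from h import *
st(r)
E
```

```text
t 13.5 pos [ 0.615  -0.1475  0.1266] yaw -0.0741 tool z [-0.002  0.004 -1.   ] F [ 0.3 -0.1 -0.8] w 0.042
```

>>> send_rows:
  commands:
    - [0.1, 0, 0, 0.04, -0.02, -0.16, 1]
    - [0, 0, 0, 0, 0, 0, 1]
    - [0, 0, 0, 0, 0, 0, 1]
    - [0, 0, 0, 0, 0, 0, 1]
    - [0, 0, 0, 0, 0, 0, 1]
    - [0, 0, 0, 0, 0, 0, 1]

```text
time: 14.0
ee_pos: [0.6163, -0.1485, 0.1275]
eef_rot: [0.999, -0.046, -0.0, -0.003]
ft_force: [0.4, 0.6, -0.2]
width: 0.0037
```

```bash
python3 - <<'E'
from bench import r
from h import *
st(r)
E
```

```text
t 14.0 pos [ 0.6163 -0.1485  0.1275] yaw -0.0912 tool z [ 0.     0.007 -1.   ] F [ 0.4  0.6 -0.2] w 0.004
```

>>> send_rows:
  commands:
    - [0, 0, -0.9, -0.08, 0, 0.03, 1]
    - [0, 0, -0.9, 0, 0, 0, 1]
    - [0, 0, -0.9, 0, 0, 0, 1]
    - [0, 0, -0.7, 0, 0, 0, 1]
    - [0, 0, -0.35, 0, 0, 0, 1]
    - [0, 0, 0, 0, 0, 0, 1]

```text
time: 14.5
ee_pos: [0.6175, -0.1495, 0.0134]
eef_rot: [0.999, -0.045, 0.003, 0.001]
ft_force: [-0.7, 0.2, 0.2]
width: 0.0006
```

```bash
python3 - <<'E'
from bench import r
from h import *
st(r)
E
```

```text
t 14.5 pos [ 0.6175 -0.1495  0.0134] yaw -0.0894 tool z [ 0.006 -0.002 -1.   ] F [-0.7  0.2  0.2] w 0.001
```

Next I'll move to (0.626, -0.090), then creep.

>>> send_rows:
  commands:
    - [0.06, 0.5, 0, 0.02, 0.07, 0, 1]
    - [0.06, 0.6, 0, 0, 0, 0, 1]
    - [0.06, 0.5, 0, 0, 0, 0, 1]
    - [0.02, 0.2, 0, 0, 0, 0, 1]
    - [0, 0, 0, 0, 0, 0, 1]

```text
time: 14.92
ee_pos: [0.6262, -0.0919, 0.0186]
eef_rot: [0.999, -0.046, 0.002, 0.0]
ft_force: [-1.1, 0.2, 0.7]
width: 0.0002
```

>>> send_rows:
  commands:
    - [0.02, 0.06, 0, 0, 0, 0, 1]
    - [0.015, 0.06, 0, 0, 0, 0, 1]

```text
time: 15.08
ee_pos: [0.6284, -0.0884, 0.0205]
eef_rot: [0.999, -0.045, 0.003, 0.0]
ft_force: [-0.1, -0.6, -0.1]
width: 0.0006
```

>>> send_rows:
  commands:
    - [0, 0.05, -0.2, 0, 0.04, 0, 1]
    - [0.006, 0.07, -0.02, 0, 0, 0, 1]
    - [0.006, 0.07, 0, 0, 0, 0, 1]

```text
time: 15.33
ee_pos: [0.6293, -0.0845, 0.0142]
eef_rot: [0.999, -0.047, 0.002, 0.001]
ft_force: [0.8, -0.2, -0.5]
width: 0.0004
```

>>> send_rows:
  commands:
    - [0.01, 0.08, 0, 0, 0, 0, 1]
    - [0.01, 0.09, 0, 0, 0, 0, 1]

```text
time: 15.5
ee_pos: [0.6292, -0.083, 0.0137]
eef_rot: [0.999, -0.048, 0.001, 0.003]
ft_force: [-2.3, -10.3, 4.3]
width: 0.0005
```

```bash
python3 - <<'E'
from bench import r
from h import *
st(r)
E
```

```text
t 15.5 pos [ 0.6292 -0.083   0.0137] yaw -0.0963 tool z [ 0.002 -0.006 -1.   ] F [ -2.3 -10.3   4.3] w 0.0
```

The push stalled at the same place, y = -0.083, at 10 N, so the end is against the stop. I'll withdraw.

>>> send_rows:
  commands:
    - [-0.04, -0.5, 0, 0, 0, 0, 1]
    - [-0.08, -0.9, 0, -0.06, 0, 0, 1]
    - [-0.08, -0.9, 0.3, 0, 0, 0, 1]
    - [-0.3, -0.6, 0.9, 0, 0, 0, 1]
    - [-0.9, 0, 0.9, 0, 0, 0, 1]
    - [-0.9, -0.3, 0.9, 0, 0, 0, 1]
    - [-0.9, -0.3, 0.5, 0, 0, 0, 1]
    - [-0.3, 0, 0, 0, 0, 0, 1]
    - [0, 0, 0, 0, 0, 0, 1]

```text
time: 16.25
ee_pos: [0.5162, -0.1995, 0.1202]
eef_rot: [0.999, -0.051, -0.001, 0.006]
ft_force: [-0.1, -0.7, -0.6]
width: 0.0005
```

```bash
python3 - <<'E'
from bench import r
from h import *
st(r)
s=r.camera("side");cv2.imwrite("pics/s15f.png",s)
t=r.camera("top");crop(t,220,150,80,60,"pics/t15.png");crop(t,130,100,300,225,"pics/t15f.png")
a=cv2.imread("pics/side0.png")
d=cv2.absdiff(cv2.GaussianBlur(a,(5,5),0),cv2.GaussianBlur(s,(5,5),0)).max(2)
for n,(x,y,w_,h__) in dict(flask=(268,222,36,58),bottle=(210,226,36,68)).items(): print(n,d[y:y+h__,x:x+w_].mean(),d[y:y+h__,x:x+w_].max())
E
```

```text
t 16.25 pos [ 0.5162 -0.1995  0.1202] yaw -0.1014 tool z [-0.002 -0.011 -1.   ] F [-0.1 -0.7 -0.6] w 0.0
flask 3.1408045977011496 6
bottle 2.707107843137255 8
```

View pics/t15.png

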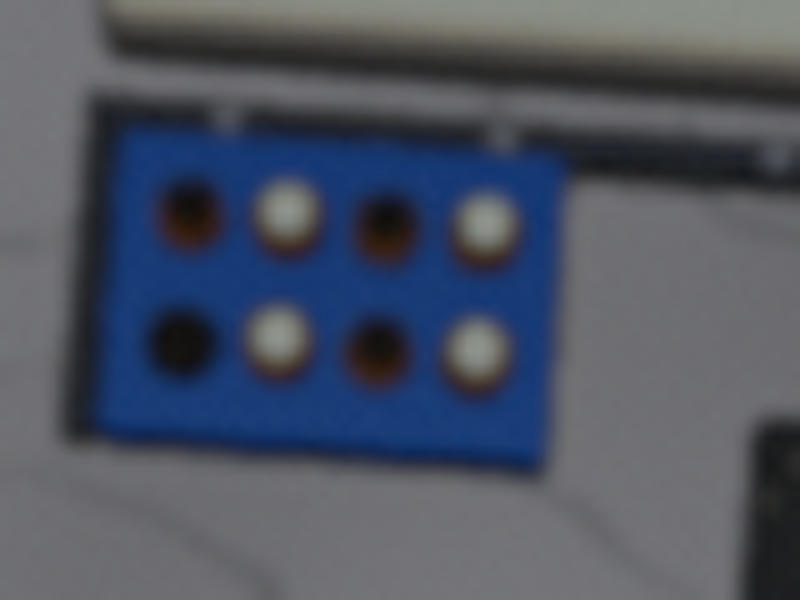

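View pics/t15f.png

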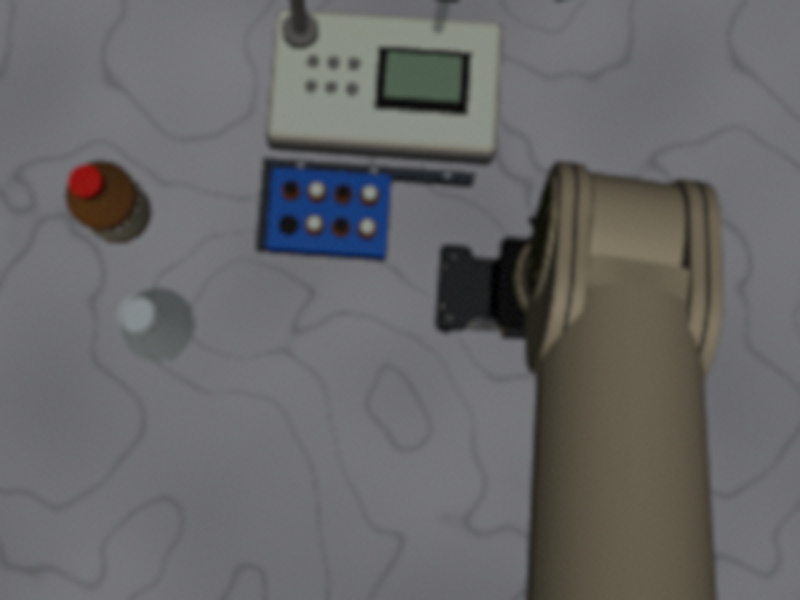

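View pics/s15f.png

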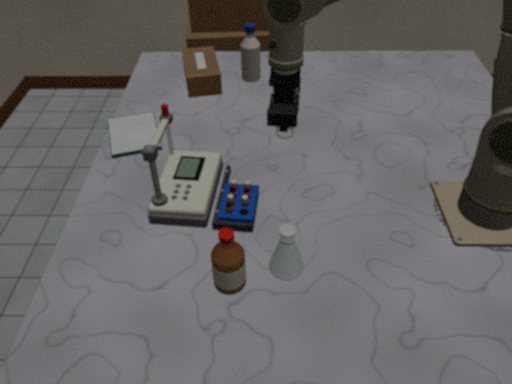

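The hand hides the beaker, so I'll raise it and check.

>>> send_rows:
  commands:
    - [-0.3, 0.3, 0.9, 0, 0, 0, 1]
    - [-0.3, 0.3, 0.9, 0, 0, 0, 1]
    - [-0.3, 0.3, 0.9, 0, 0, 0, 1]
    - [-0.3, 0.3, 0.9, 0, 0, 0, 1]
    - [-0.3, 0, 0.5, 0, 0, 0, 1]
    - [0, 0, 0, 0, 0, 0, 1]
    - [0, 0, 0, 0, 0, 0, 1]

```text
time: 16.93
ee_pos: [0.4756, -0.1551, 0.2394]
eef_rot: [0.999, -0.045, -0.005, 0.0]
ft_force: [-0.7, 0.0, -1.7]
width: 0.0007
```

```bash
python3 - <<'E'
from bench import r
from h import *
st(r)
s=r.camera("side");cv2.imwrite("pics/s16f.png",s)
E
```

```text
t 16.93 pos [ 0.4756 -0.1551  0.2394] yaw -0.0894 tool z [-0.01 -0.   -1.  ] F [-0.7  0.  -1.7] w 0.001
```

View pics/s16f.png

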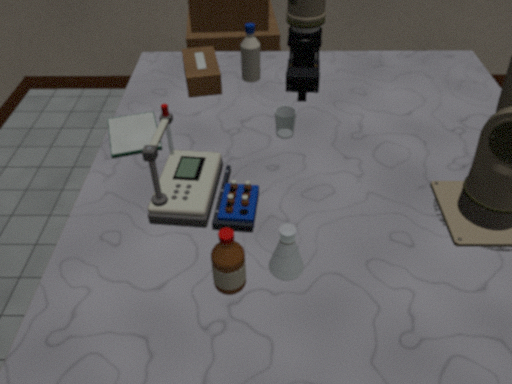

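The beaker stands at (285,122), its starting place, and the flask and bottle haven't moved. The rack is home and the hand is clear.

```bash
python3 -c "
from bench import r
r.close_job()"
```

```text
the job is handed in; nothing more can be done
```

The rack is home in the corner, its long far side against the rear fence and its left end against the side stop. I handed the job in at about 17 s of the 54 s limit.

**What I did:** I pushed the near long side with two open fingers while turning the rack square, until it met the fence. Closed fingers on the right end then slid it along the fence to the side stop. One more light push on each side confirmed the seating.

**Last checks:**
- **Seating:** Repeat pushes stalled where expected, at 13 N on the long side and 10 N on the end, with no free travel beyond about 0.5 mm. In the final top view the rack's edges look parallel to both bars, with no gap I can make out.
- **Other objects:** The flask and bottle are unchanged between the first and last side images. The beaker still stands in its starting place. The vials were not touched as far as the forces and pictures show, and the hand is clear at z = 0.24 m.

**Disagreements:**
- **Travel along the fence:** The early camera estimate was 47 mm, but the fingers' travel gave about 42 mm. I put the difference down to image and calibration error and to not knowing exactly how thick the fingers are. The repeat stall and the final views support the rack being home.
- **Side gap:** After the second push on the long side, the top view hinted at a side gap of up to 1 mm. I pushed the end again. That corner looks the same in the last picture, so the picture alone does not settle it and I relied on the repeat stall.

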